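# Turn the colour-chart leaf over its spine

### The job

A small red box lies on the left-hand page of the open colour-chart binder: first push it off the page so that it lies flat on the bench, wholly clear of the page, without gripping it or picking it up. Then turn the half-open chart leaf over the spine with light pushes of the fingertips, without gripping it, until it lies flat on the left-hand page. Leave everything else where it is.

Things in the scene. Friction and masses are not known exactly. Their poses are not given: they have to be found in the camera images.
- binder: Open colour-chart binder, fixed to the bench. Origin: on the bench, under the middle of the spine; x along the spine (roughly away from the robot), y across the left-hand page, z up. The grey boards (pages), left-hand at +y, right-hand at -y, are 114 mm along x, 4 mm thick and reach from 7 to 109 mm from the spine line. Hinge knuckles on the spine rise to 12 mm above the bench.
- leaf (a joint): Angle of the stiff white leaf about the spine, rad: 0 = flat on the right-hand page, pi/2 = upright, pi (its stop) = flat on the left-hand page. Starts between 0.5 and 0.85. The hinge has friction (about 0.06 N m; leaf 80 g): the leaf stays at whatever angle it is left, so it must be pushed all the way down; 1 to 3 N at the free edge moves it.
- leaf_hinge (a point): Middle of the leaf's hinge line, 7.5 mm above the bench, in the middle of the spine.
- leaf_edge (a point): Middle of the leaf's yellow free edge; moves with the leaf. The leaf is white with eight colour swatches on each face, 106 mm along the spine, 100 mm from hinge line to free edge, 4 mm thick (6 mm at the free edge).
- red_box: Small red closed box, 32 x 48 mm and 19 mm high, about 60 g, loose, lying on the left-hand page (4 mm above the bench) with its centre 60 to 80 mm from the spine line. Origin: centre of its underside; x along its 32 mm side, y along its 48 mm side, z up. At the start its 48 mm side runs roughly along the spine. A mouse pad, 3 mm thick, lies on the bench farther to the left.
- stapler: Bystander: dark blue and black desk stapler, 130 mm long, 43 mm high, lying behind the binder. Origin: centre of its underside.
- tape_roll: Bystander: roll of black tape lying flat, 64 mm across, 19 mm high, to the left. Origin: centre of its underside.
- mug: Bystander: white mug, 92 mm across, 95 mm high, far right. Origin: centre of its underside.
- marker: Bystander: white marker with a red cap, 135 mm long, 16 mm high, lying to the right of the binder. Origin: centre of its underside.
- white_box: Bystander: small white box, 32 x 48 x 19 mm, on the bench to the right. Origin: centre of its underside.
- calculator: Bystander: black pocket calculator, 130 x 78 x 16 mm, lying to the right. Origin: centre of its underside.
- white_bottle: Bystander: white bottle with a red cap, 66 mm across, 150 mm high, to the right. Origin: centre of its underside.

How it is judged:
On the way, in this order (a step that is already met when the one before it is completed fails the run):
1. the red box lies flat on the bench, off the page, while the leaf still stands on the right of the spine (((height (world z) of red_box below 0.002 m and angle between red_box's own z axis and vertical below 0.06 rad) or (y of red_box in the frame of binder above 0.139 m and height (world z) of red_box below 0.006 m and angle between red_box's own z axis and vertical below 0.2 rad)) and value of joint leaf below 1.4 rad), for 0.2 s.
2. the leaf has been turned past upright (value of joint leaf above 1.75 rad), for 0.1 s.
At the end, for the whole second after the job is handed in: The leaf lies flat on the left-hand page (over 3.05 rad) and still; the red box rests off the page: underside within 2 mm of the bench and level within 0.06 rad, or centre over 139 mm left of the spine line, underside below 6 mm, level within 0.2 rad (mouse pad under it) (value of joint leaf above 3.05 rad and ((height (world z) of red_box below 0.002 m and angle between red_box's own z axis and vertical below 0.06 rad) or (y of red_box in the frame of binder above 0.139 m and height (world z) of red_box below 0.006 m and angle between red_box's own z axis and vertical below 0.2 rad)) and linear speed of red_box below 0.02 m/s and velocity of joint leaf below 0.05 rad/s); the robot touches nothing.
It fails at once if the red box is lifted (underside more than 16 mm above the bench) (height (world z) of red_box above 0.016 m).
It fails at once if the red box is gripped or pressed with more than 25 N (contact force between the fingers and red_box above 25 N).
It fails at once if the binder or its leaf is gripped or pressed with more than 30 N (contact force between the fingers and binder above 30 N).
It fails at once if a bystander (stapler, tape, mug, marker, white box, calculator, bottle) is moved more than 20 mm (distance of any of stapler, tape_roll, mug, marker, white_box, calculator, white_bottle from where it was at the start of the episode above 0.02 m).
It also fails if it takes over 62 s, if anything falls off the work surface, if the arm or the gripper's body presses on something with over 40 N, if the wrist force passes 120 N, or if a joint passes its speed limit or range.

### The arm

A 6-joint arm with a two-finger parallel gripper is mounted at the origin on a cart in front of the work surface, level with it; the furniture and walls round the work are solid. World frame = base frame: x ahead of the robot, y to its left, z up, the work surface at z = 0. Lengths are in m, angles in rad, forces in N, time in s.
With the tool pointing down it reaches from about 0.4 to 0.825 m from the base axis. Payload 7 kg.
Tool frame: the origin (TCP) lies at the very end of the fingers, on their centre line; the grasp point (between the pads) lies 19 mm behind it; z points along the fingers, y is the line along which they close (so a half turn about z gives the same grasp; the last joint's range is limited). The gripper opens to 85 mm and grips with 20 to 120 N. Pads are 22 mm wide; open, the fingers measure 114 mm over their backs; the gripper's body (76 mm by 85 mm) begins 54 mm behind the grasp point. The pads swing forward as they close: fully open they stand 13 mm farther back than shut.
Start: joints at [1.521, 0.359, 0.012, 0, -1.224, -0.288], TCP at [0.224, 0.637, 0.231] pointing down, gripper open.
Joint ranges: [-3.07, 3.07], [-1.43, 2.12], [-1.02, 1.25], [-3.03, 1.67], [-3.05, -0], [-3.03, 3.03]. Speed limits (rad/s): [2.39, 2.39, 3.01, 3.14, 3.14, 3.14].

### API

Orientations are given as a rotation vector (axis times angle).
In Python, from rig import r gives the robot as it stands.
- The arm moves only by the tool carry_out, never from a script. Its argument "rows" is a list that holds one entry, the list of rows, each a list of 6 numbers: the shift along the tool's x, y, z in m, then the turn, a rotation vector about the tool's x, y, z in rad. In form: [[[x, y, z, wx, wy, wz], ...]]. A call has 1 to 5 rows; each row is the pose to reach, as a shift and turn from the pose commanded when the call began, along the tool's axes at that moment; what a row does not reach only later rows make up. A row lasts 1/10 s, in which the tool goes at most 50 mm and 8.59 degrees, less where a joint would pass 70% of its speed; a pose out of reach is approached as far as the arm can. A call with a gripper value outside its range is refused whole. "jaw" is the closure in counts, from 0 (fully open) to 255 (shut), set as the call begins (left out, the last holds). The fingers move at their own pace and stop on an object; "squeeze" is the grip in N (left out, the last holds). Time passes only in rows, so rows that repeat a pose let the fingers close. It gives the time, the measured TCP pose, the force, the opening and the grip force at its end, in the units of the state.
- r.observe(): the state, without advancing time (a new reading comes with each control period).
- r.camera(name): name is "side" or "top" or "wrist"; returns a dict with "image" (400x640x3 uint8, red, green, blue), "vertical_fov" (degrees; the focal length in pixels is half the picture's height over the tangent of half this angle, whatever the lens; pixels are square), "cx", "cy" (the principal point, pixels), "R" (3x3) and "t" (3): a world point X has camera coordinates R X + t; the wrist camera has in their place "mount" (4x4, takes a point from camera to tool coordinates, whose origin is the TCP and whose axes are the flange's). Camera axes: x right, y down, z forward; pixel columns grow to the right and rows downward; lengths in m; the calibration is good to about 2 mm. A picture is of the moment at which its call begins: read the wrist's pose just before it. There is no depth.
- r.hand_in(): hands the job in; it is judged then, once.
The state is a dict: "t": time; "joint_pos": joint angles; "qd": joint speeds; "joint_torque": joint torques, N m; "tool_pos": TCP position; "ee_rot": TCP orientation; "contact_force": force on the tool from outside, world axes, zero at the start; "wrist_torque": the same for the moment, N m; "grip_width": finger opening in m; "grasp_force": force on a finger pad.
Only numpy, scipy, OpenCV 4.12 (cv2) and the standard library are available. Lean on these libraries where they do the work, as an engineer would, in place of code of your own. Each camera call takes 0.05 s, during which the arm holds its last target. There are 200 camera calls.

## Working session

There is one attempt and no reset: what is moved stays moved. The work goes in short steps, Python scripts to look and compute and a tool call to move; the robot and the scene stay as the last step left them, time stands still between calls to the robot, and variables do not carry over. Pictures are saved under pics/ and viewed, at most 10 in all, crops included, and the job is handed in when it is done.

Besides the shell and the picture viewer there is one more tool, called after "Request:" by a JSON object that holds its "op" and its "data". carry_out: Moves the arm, as the interface text tells. Its arguments: {"type":"object","properties":{"rows":{"type":"array"},"jaw":{"type":"number"},"squeeze":{"type":"number"}},"required":["rows"]}

```bash
mkdir -p pics; ls
python3 - <<'E'
from rig import r
import cv2,json,numpy as np
s=r.observe();print({k:np.round(v,3).tolist() for k,v in s.items()})
for n in ("side","top"):
    c=r.camera(n);cv2.imwrite(f"pics/{n}0.png",c["image"][:,:,::-1])
    print(n,c["vertical_fov"],c["cx"],c["cy"],np.round(c["R"],3).tolist(),np.round(c["t"],3).tolist())
E
```

```text
pics
{'t': 0.0, 'joint_pos': [1.521, 0.359, 0.011, -0.0, -1.224, -0.288], 'qd': [0.001, -0.0, -0.002, 0.001, 0.001, -0.001], 'joint_torque': [-0.0, -58.331, 29.343, 6.937, -0.006, -0.0], 'tool_pos': [0.224, 0.636, 0.23], 'ee_rot': [3.095, -0.528, -0.0], 'contact_force': [0.639, -0.285, -0.124], 'wrist_torque': [0.045, -0.008, -0.006], 'grasp_force': 0.0, 'grip_width': 0.085}
side 45.43870329859936 324.8063030759754 198.16661144778453 [[-0.985, -0.174, -0.014], [-0.055, 0.385, -0.921], [0.166, -0.906, -0.389]] [0.526, 0.05, 1.594]
top 57.607609916716804 313.18210463841336 202.9451703696242 [[-0.023, -1.0, -0.012], [-0.993, 0.025, -0.112], [0.112, 0.01, -0.994]] [0.026, 0.553, 1.279]
```

View pics/top0.png

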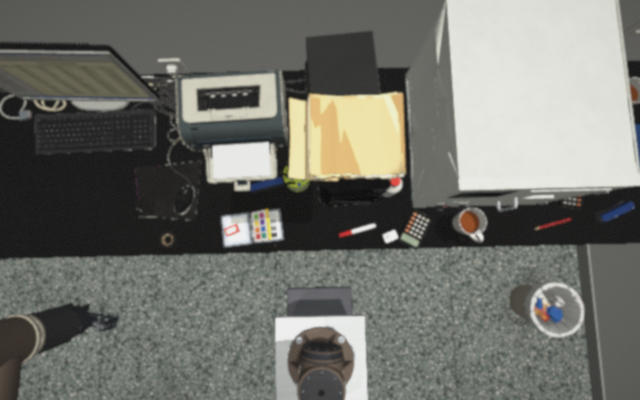

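View pics/side0.png

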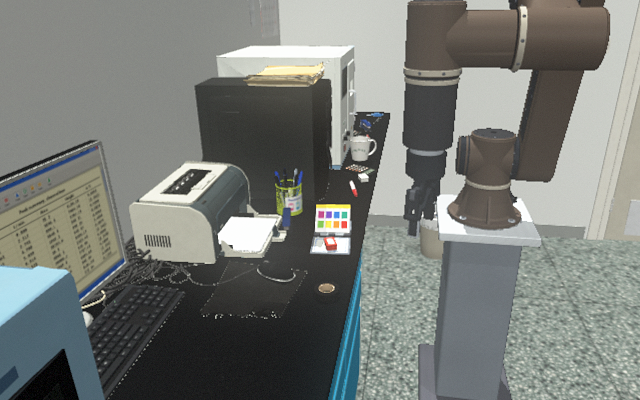

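The top picture shows the binder at about (252,228) with the red box at (232,229). The arm is out over the floor at the lower left. The side picture shows the leaf's swatches at (333,218) and the box at (331,243). I'll enlarge both.

Run:
```python
import cv2
t=cv2.imread("pics/top0.png")[195:255,210:295];s=cv2.imread("pics/side0.png")[195:265,300:365]
cv2.imwrite("pics/tc.png",cv2.resize(t,None,fx=9,fy=9,interpolation=cv2.INTER_CUBIC))
cv2.imwrite("pics/sc.png",cv2.resize(s,None,fx=8,fy=8,interpolation=cv2.INTER_CUBIC))
```

```text
(no output)
```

View pics/tc.png

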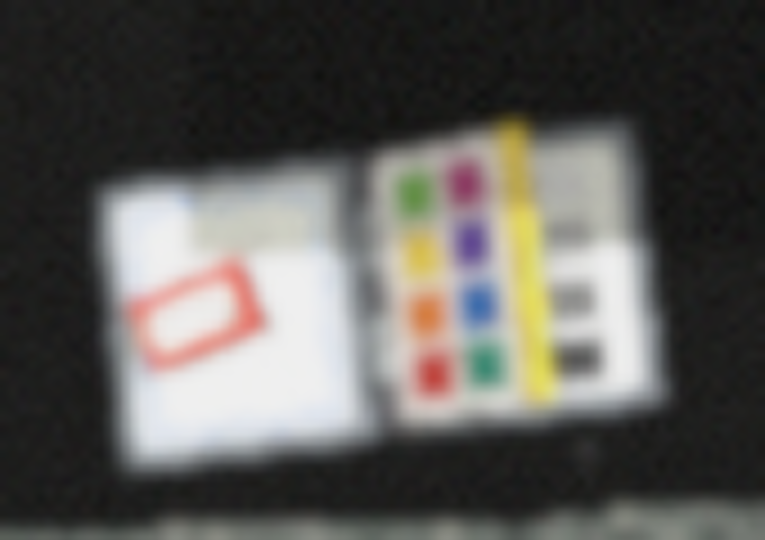

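View pics/sc.png

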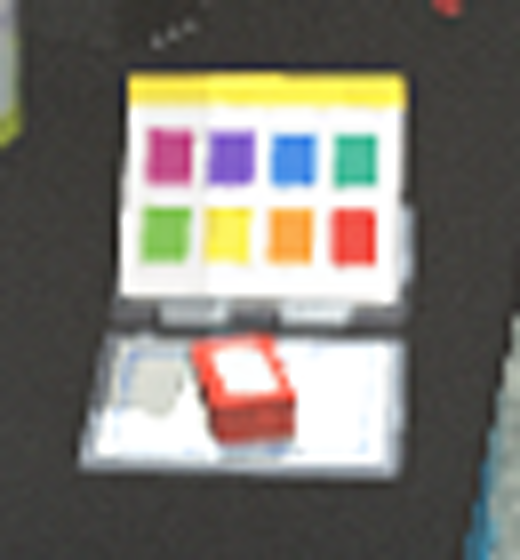

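In the top crop (9x) the left page's outer corners are at (97,190) and (125,468), and the right page's are at (630,125) and (662,400). The box's top is bounded by (130,300), (240,258), (268,325) and (160,370), with its long side roughly across the spine. The yellow edge runs from (512,120) to (545,400). In the side crop (8x) the yellow edge runs from (128,80) to (405,80), and the box base front from (218,443) to (293,436).

```bash
cat > h.py <<'E'
from rig import r
import numpy as np, cv2
from scipy.spatial.transform import Rotation as Ro
CAM={}
def cam(n):
    if n not in CAM: CAM[n]=r.camera(n)
    return CAM[n]
def ray(n,p):
    c=cam(n); f=200/np.tan(np.radians(c["vertical_fov"])/2)
    R=np.array(c["R"]);t=np.array(c["t"])
    d=R.T@np.array([(p[0]-c["cx"])/f,(p[1]-c["cy"])/f,1]);return -R.T@t,d/np.linalg.norm(d)
def onz(n,p,z): o,d=ray(n,p);return o+d*(z-o[2])/d[2]
def tri(pa,pb):
    (o,d),(q,e)=ray("top",pa),ray("side",pb)
    s=np.linalg.lstsq(np.c_[d,-e],q-o,rcond=None)[0];a,b=o+s[0]*d,q+s[1]*e
    return (a+b)/2,np.linalg.norm(a-b)
T=lambda u,v:(210+(u+.5)/9-.5,195+(v+.5)/9-.5)
S=lambda u,v:(300+(u+.5)/8-.5,195+(v+.5)/8-.5)
E
python3 - <<'E'
from h import *
np.set_printoptions(precision=4,suppress=True)
P=[onz("top",T(*p),.004)[:2] for p in ((97,190),(125,468),(662,400),(630,125))]
print(np.array(P)); A,B,C,D=P
print("len",np.linalg.norm(A-B),np.linalg.norm(C-D),np.linalg.norm(A-D),np.linalg.norm(B-C))
O=np.mean(P,0); ex=(A-B)+(D-C)+np.array([[0,1],[-1,0]])@((A-D)+(B-C))*1
yaw=np.arctan2(ex[1],ex[0]);print("O",O,"yaw",np.degrees(yaw))
M=np.array([[np.cos(yaw),np.sin(yaw)],[-np.sin(yaw),np.cos(yaw)]])
S4=[onz("side",S(*p),.004)[:2] for p in ((80,470),(398,472),(405,340),(110,338))]
print("side page",[M@(p-O) for p in S4])
for p in ((130,300),(160,370),(240,258),(268,325)): print("box",M@(onz("top",T(*p),.023)[:2]-O))
for p in ((190,342),(270,336),(295,405),(212,413)): print("box side",M@(onz("side",S(*p),.023)[:2]-O))
for a,b in (((512,122),(128,78)),((543,400),(404,82))):
    X,e=tri(T(*a),S(*b));q=M@(X[:2]-O);print("edge",q,X[2],e,"ang",np.arctan2(X[2]-.0075,-q[1]),np.hypot(X[2]-.0075,q[1]))
# stapler, marker, tape, pad rough
for n,p,z in(("stapler",(265,185),.04),("marker l",(340,235),.008),("tape",(167,240),.01),("pad r",(200,215),.003)): print(n,M@(onz("top",p,z)[:2]-O))
E
```

```text
[[0.5179 0.3547]
 [0.405  0.3427]
 [0.4272 0.1251]
 [0.5392 0.1366]]
len 0.11359936914084617 0.11261610819345921 0.21912900009998124 0.21878031648640714
O [0.4723 0.2398] yaw 5.7898298458753406
side page [array([0.0542, 0.1153]), array([-0.0581,  0.1112]), array([-0.058 ,  0.0107]), array([0.0533, 0.0144])]
box [0.0092 0.0959]
box [-0.0201  0.0867]
box [0.0204 0.0503]
box [-0.0076  0.0419]
box side [0.0197 0.0525]
box side [-0.0093  0.0463]
box side [-0.0212  0.0987]
box side [0.0078 0.106 ]
edge [ 0.0541 -0.0708] 0.07419692924617377 0.002562392545321166 ang 0.7558179258932499 0.09724227187446406
edge [-0.0538 -0.0708] 0.07440848392568583 0.002563981647940954 ang 0.757297270711845 0.09739794758956304
stapler [ 0.1431 -0.0703]
marker l [-0.0679 -0.3165]
tape [-0.0077  0.3097]
pad r [0.0689 0.1842]
```

The sizes match: the page is 113 x 219 mm, and the leaf is at 0.757 rad with a radius of 97 mm. In the binder frame the box centre is at about (0, 0.071), turned about 14°. Next I go above the starting point for the push, with the tool x axis along -y of the binder.

```bash
cat >> h.py <<'E'
O=np.array([.4723,.2398,0]);YAW=np.radians(5.79)
Rb=Ro.from_euler("z",YAW)
Rt=Rb*Ro.from_matrix(np.array([[0,-1,0],[-1,0,0],[0,0,-1]]).T)  # tool x=-yb, y=-xb, z down
def go(b):
    s=r.observe();R0=Ro.from_rotvec(s["ee_rot"])
    d=R0.inv().apply(Rb.apply(b)+O-s["tool_pos"]);w=(R0.inv()*Rt).as_rotvec()
    print("to",b,"shift",d.round(4),"turn",w.round(4))
def st():
    s=r.observe();print("t",s["t"],"tcp in binder",Rb.inv().apply(np.array(s["tool_pos"])-O).round(4),"F",np.round(s["contact_force"],2),"w",s["grip_width"])
E
python3 -c "
from h import *
st();go([-.002,.02,.10])"
```

```text
t 0.2 tcp in binder [-0.2074  0.4198  0.2307] F [ 0.46 -0.02  0.02] w 0.08526464885724434
to [-0.002, 0.02, 0.1] shift [0.3558 0.2745 0.131 ] turn [ 8.0000e-04 -7.0000e-04  1.1319e+00]
```

Request:
{"op": "carry_out", "data": {"rows": [[[0.07, 0.055, 0.01, 0, 0, 0.149], [0.105, 0.082, 0.02, 0, 0, 0.29], [0.14, 0.11, 0.03, 0, 0, 0.43], [0.175, 0.138, 0.04, 0, 0, 0.57], [0.175, 0.138, 0.04, 0, 0, 0.7]]], "jaw": 255, "squeeze": 20}}

```text
t: 0.7
tool_pos: [0.344, 0.4452, 0.1906]
ee_rot: [2.721, -1.567, -0.0]
contact_force: [1.1, 0.9, 0.2]
grip_width: 0.0122
grasp_force: 0.0
```

```bash
python3 -c "
from h import *
st();go([-.002,.02,.10])"
```

```text
t 0.7 tcp in binder [-0.107   0.2173  0.1906] F [1.11 0.93 0.21] w 0.01218915067417996
to [-0.002, 0.02, 0.1] shift [ 0.2229 -0.0145  0.0907] turn [ 0.0011 -0.0009  0.4247]
```

Request:
{"op": "carry_out", "data": {"rows": [[[0.04, -0.003, 0.015, 0, 0, 0.14], [0.085, -0.006, 0.03, 0, 0, 0.28], [0.13, -0.009, 0.05, 0, 0, 0.425], [0.175, -0.012, 0.07, 0, 0, 0.425], [0.222, -0.0145, 0.09, 0, 0, 0.425]]]}}

```text
t: 1.2
tool_pos: [0.4685, 0.2643, 0.1013]
ee_rot: [-2.338, 2.098, -0.0]
contact_force: [-0.0, 1.9, -0.4]
grip_width: -0.0001
grasp_force: 0.0
```

Run:
```python
from h import *
c=r.camera("wrist");print(np.round(c["mount"],3).tolist(),c["vertical_fov"])
cv2.imwrite("pics/w1.png",c["image"][:,:,::-1]);st();go([-.002,.02,.009])
```

```text
[[0.001, -0.952, -0.306, 0.078], [1.0, 0.001, 0.001, -0.001], [-0.0, -0.306, 0.952, -0.144], [0.0, 0.0, 0.0, 1.0]] 60.33622642785043
t 1.25 tcp in binder [-0.0016  0.0187  0.0977] F [ 0.77 -4.87 -2.89] w -0.00022057494753223124
to [-0.002, 0.02, 0.009] shift [-0.0016 -0.      0.0887] turn [ 0.0045 -0.0036  0.0039]
```

View pics/w1.png

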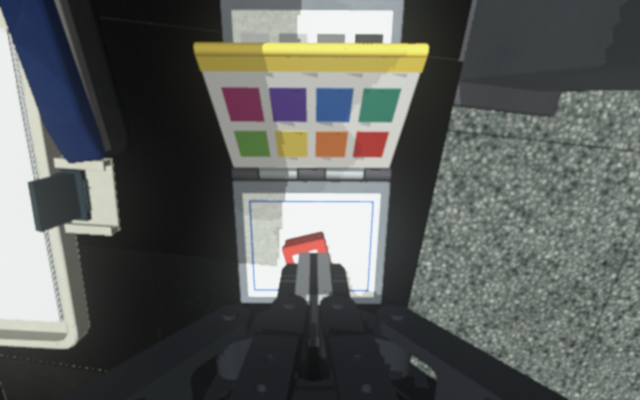

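The wrist picture shows the spine at row 174, the box's spine-side edge at about (305,240), and the fingertips at (314,258). The gap behind the box is free, so I descend.

Request:
{"op": "carry_out", "data": {"rows": [[[-0.002, 0, 0.025, 0, 0, 0], [-0.002, 0, 0.05, 0, 0, 0], [-0.002, 0, 0.07, 0, 0, 0], [-0.002, 0, 0.084, 0, 0, 0], [-0.002, 0, 0.088, 0, 0, 0]]]}}

```text
t: 1.75
tool_pos: [0.4668, 0.2668, 0.0121]
ee_rot: [2.336, -2.097, 0.0]
contact_force: [0.3, -0.0, -0.0]
grip_width: 0.0003
grasp_force: 0.0
```

Request:
{"op": "carry_out", "data": {"rows": [[[-0.005, 0, 0, 0, 0, 0], [-0.01, 0, 0, 0, 0, 0], [-0.015, 0, 0, 0, 0, 0], [-0.02, 0, 0, 0, 0, 0], [-0.025, 0, 0, 0, 0, 0]]]}}

```text
t: 2.25
tool_pos: [0.465, 0.2933, 0.0143]
ee_rot: [-2.338, 2.097, 0.0]
contact_force: [-0.5, -1.2, 0.4]
grip_width: 0.0003
grasp_force: 0.2
```

```bash
python3 -c "
from h import *
st();go([-.002,.111,.009])"
```

```text
t 2.25 tcp in binder [-0.0019  0.0539  0.0143] F [-0.51 -1.19  0.37] w 0.00028520400399872534
to [-0.002, 0.111, 0.009] shift [-0.0571 -0.0003  0.0053] turn [-0.0006  0.0006  0.0072]
```

Request:
{"op": "carry_out", "data": {"rows": [[[-0.006, 0, 0.003, 0, 0, 0], [-0.012, 0, 0.004, 0, 0, 0], [-0.018, 0, 0.004, 0, 0, 0], [-0.024, 0, 0.004, 0, 0, 0], [-0.03, 0, 0.004, 0, 0, 0]]]}}

```text
t: 2.75
tool_pos: [0.4616, 0.3229, 0.0097]
ee_rot: [2.338, -2.098, 0.0]
contact_force: [-0.7, 0.5, -0.9]
grip_width: -0.0005
grasp_force: 0.1
```

Request:
{"op": "carry_out", "data": {"rows": [[[-0.006, 0, 0, 0, 0, 0], [-0.012, 0, 0, 0, 0, 0], [-0.018, 0, 0, 0, 0, 0], [-0.024, 0, 0, 0, 0, 0], [-0.028, 0, 0, 0, 0, 0]]]}}

```text
t: 3.25
tool_pos: [0.4586, 0.3508, 0.0098]
ee_rot: [-2.338, 2.098, -0.0]
contact_force: [-0.3, 0.0, 0.4]
grip_width: 0.0003
grasp_force: 0.2
```

Run:
```python
from h import *
st()
s=cv2.resize(cam("side")["image"][215:285,290:370,::-1],None,fx=8,fy=8,interpolation=cv2.INTER_CUBIC);cv2.imwrite("pics/s2.png",s)
```

```text
t 3.25 tcp in binder [-0.0024  0.1118  0.0098] F [-0.33  0.    0.43] w 0.0002728956019106974
```

View pics/s2.png

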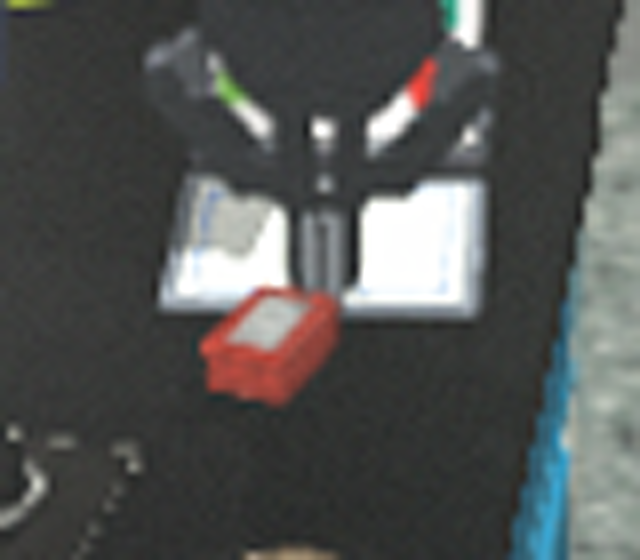

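The box lies beyond the page edge but has turned. Its top corners are at (265,288), (338,297), (280,372) and (202,347), and the base front runs from (208,390) to (282,405). I'll compute where these are.

Run:
```python
from h import *
S=lambda u,v:(290+(u+.5)/8-.5,215+(v+.5)/8-.5)
f=lambda p,z:Rb.inv().apply(onz("side",S(*p),z)-O).round(4)[:2]
for p in ((265,288),(338,297),(280,372),(202,347)): print("top .019/.023",f(p,.019),f(p,.023))
for p in ((208,390),(282,405),(335,338)): print("base",f(p,0))
for p in ((160,308),(480,314)): print("page",f(p,.004))
for p in ((128,452),): print("pad corner",f(p,.003))
```

```text
top .019/.023 [0.016  0.1244] [0.0154 0.1316]
top .019/.023 [-0.0098  0.1296] [-0.0103  0.1367]
top .019/.023 [0.0065 0.1816] [0.0059 0.1884]
top .019/.023 [0.0342 0.1663] [0.0335 0.1732]
base [0.0329 0.1625]
base [0.0069 0.1711]
base [-0.0083  0.1249]
page [0.0544 0.1139]
page [-0.0588  0.1125]
pad corner [0.0552 0.2087]
```

The side camera reads y about 4 mm too far (page edge at 0.113, not 0.109). So the box lies flat on the bench with its nearest corner at about 0.120 and its centre at about 0.143. Now I retract, lift, and go over to the right of the leaf.

Request:
{"op": "carry_out", "data": {"rows": [[[0.01, 0, 0, 0, 0, 0], [0.025, 0, 0, 0, 0, 0], [0.03, 0, -0.04, 0, 0, 0], [0.04, 0, -0.08, 0, 0, 0], [0.06, 0, -0.12, 0, 0, 0]]]}}

```text
t: 3.85
tool_pos: [0.465, 0.289, 0.1308]
ee_rot: [2.338, -2.098, 0.0]
contact_force: [0.5, 1.6, 0.5]
grip_width: 0.0002
grasp_force: 0.0
```

Request:
{"op": "carry_out", "data": {"rows": [[[0.04, 0, -0.015, 0, 0, 0], [0.08, 0, -0.015, 0, 0, 0], [0.12, 0, -0.015, 0, 0, 0], [0.158, 0, -0.015, 0, 0, 0], [0.158, 0, -0.015, 0, 0, 0]]]}}

```text
t: 4.35
tool_pos: [0.481, 0.1285, 0.1447]
ee_rot: [2.333, -2.103, -0.001]
contact_force: [1.1, -0.2, 0.0]
grip_width: 0.0001
grasp_force: 0.0
```

Run:
```python
from h import *
st();go([0,-.11,.055])
s=cam("side")["image"][195:265,290:370,::-1];t=cam("top")["image"][190:260,190:290,::-1]
s=cv2.resize(s,(480,420),interpolation=cv2.INTER_CUBIC);t=cv2.resize(t,(600,420),interpolation=cv2.INTER_CUBIC)
cv2.imwrite("pics/t3.png",t[:,:320].copy());cv2.imwrite("pics/st3.png",np.hstack([s,t[:,:320]]))
```

```text
t 4.35 tcp in binder [-0.0026 -0.1116  0.1447] F [ 1.15 -0.23  0.02] w 0.00013195896324124333
to [0, -0.11, 0.055] shift [-0.0016 -0.0027  0.0897] turn [ 0.001  -0.0002  0.0026]
```

View pics/st3.png

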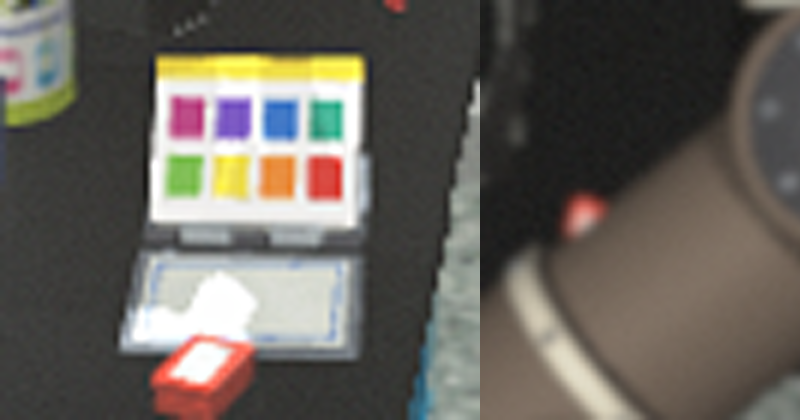

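The box lies level off the page, with its top at about (203,365) in the side crop, and the leaf is undisturbed. I descend to the right of the leaf and push.

Request:
{"op": "carry_out", "data": {"rows": [[[0, -0.002, 0.03, 0, 0, 0], [0, -0.002, 0.06, 0, 0, 0], [0, -0.002, 0.09, 0, 0, 0], [-0.006, -0.002, 0.09, 0, 0, 0], [-0.012, -0.002, 0.09, 0, 0, 0]]]}}

```text
t: 4.95
tool_pos: [0.4828, 0.1462, 0.055]
ee_rot: [2.338, -2.097, 0.0]
contact_force: [0.8, -0.4, -0.4]
grip_width: 0.0003
grasp_force: 0.0
```

Request:
{"op": "carry_out", "data": {"rows": [[[-0.008, 0, 0, 0, 0, 0], [-0.016, 0, 0, 0, 0, 0], [-0.024, 0, 0, 0, 0, 0], [-0.032, 0, 0, 0, 0, 0], [-0.04, 0, 0, 0, 0, 0]]]}}

```text
t: 5.45
tool_pos: [0.4795, 0.1859, 0.057]
ee_rot: [-2.338, 2.096, -0.003]
contact_force: [-1.2, -1.6, 1.5]
grip_width: 0.0
grasp_force: 0.0
```

Run:
```python
from h import *
st();go([0,-.013,.062])
```

```text
t 5.45 tcp in binder [ 0.0017 -0.0543  0.057 ] F [-1.16 -1.56  1.46] w 4.966195950884003e-06
to [0, -0.013, 0.062] shift [-0.0414  0.0014 -0.005 ] turn [-0.0024 -0.0004  0.0084]
```

Request:
{"op": "carry_out", "data": {"rows": [[[-0.008, 0, -0.003, 0, 0, 0], [-0.016, 0, -0.005, 0, 0, 0], [-0.024, 0, -0.005, 0, 0, 0], [-0.032, 0, -0.005, 0, 0, 0], [-0.04, 0, -0.005, 0, 0, 0]]]}}

```text
t: 5.95
tool_pos: [0.4739, 0.2259, 0.0596]
ee_rot: [2.338, -2.098, -0.0]
contact_force: [-0.5, -0.3, 0.7]
grip_width: -0.0001
grasp_force: 0.0
```

Request:
{"op": "carry_out", "data": {"rows": [[[-0.008, 0, 0, 0, 0, 0], [-0.016, 0, 0, 0, 0, 0], [-0.024, 0, 0, 0, 0, 0], [-0.032, 0, 0, 0, 0, 0], [-0.04, 0, 0, 0, 0, 0]]]}}

```text
t: 6.45
tool_pos: [0.4698, 0.2656, 0.0597]
ee_rot: [-2.338, 2.098, -0.0]
contact_force: [0.0, -0.6, -0.3]
grip_width: -0.0001
grasp_force: 0.3
```

Run:
```python
from h import *
st();go([0,.042,.058]);go([0,.058,.0475]);go([0,.066,.028])
```

```text
t 6.45 tcp in binder [0.0002 0.0259 0.0597] F [ 0.03 -0.56 -0.27] w -0.00014200191673430568
to [0, 0.042, 0.058] shift [-0.0161  0.      0.0017] turn [-0.      0.      0.0069]
to [0, 0.058, 0.0475] shift [-0.0321 -0.0001  0.0122] turn [-0.      0.      0.0069]
to [0, 0.066, 0.028] shift [-0.0401 -0.0001  0.0317] turn [-0.      0.      0.0069]
```

Request:
{"op": "carry_out", "data": {"rows": [[[-0.008, 0, 0.001, 0, 0, 0], [-0.016, 0, 0.002, 0, 0, 0], [-0.024, 0, 0.007, 0, 0, 0], [-0.032, 0, 0.012, 0, 0, 0], [-0.034, 0, 0.018, 0, 0, 0]]]}}

```text
t: 6.95
tool_pos: [0.4663, 0.2998, 0.0413]
ee_rot: [-2.338, 2.097, 0.0]
contact_force: [-0.2, -1.2, 0.9]
grip_width: 0.0001
grasp_force: 0.2
```

Request:
{"op": "carry_out", "data": {"rows": [[[-0.002, 0, 0.006, 0, 0, 0], [-0.005, 0, 0.013, 0, 0, 0], [-0.006, 0, 0.019, 0, 0, 0], [-0.007, 0, 0.024, 0, 0, 0], [-0.007, 0, 0.026, 0, 0, 0]]]}}

```text
t: 7.45
tool_pos: [0.4653, 0.3053, 0.015]
ee_rot: [2.337, -2.098, 0.0]
contact_force: [-0.2, -0.4, 0.2]
grip_width: -0.0
grasp_force: 0.1
```

Run:
```python
from h import *
st();go([0,.066,.0095])
```

```text
t 7.45 tcp in binder [-0.0004  0.0659  0.015 ] F [-0.23 -0.42  0.18] w -4.225886384986883e-05
to [0, 0.066, 0.0095] shift [-0.0001 -0.0004  0.0055] turn [ 0.0007 -0.0007  0.0068]
```

Request:
{"op": "carry_out", "data": {"rows": [[[0, 0, 0.002, 0, 0, 0], [0, 0, 0.004, 0, 0, 0], [0, 0, 0.005, 0, 0, 0], [0, 0, 0.0055, 0, 0, 0], [0, 0, 0.0055, 0, 0, 0]]]}}

```text
t: 7.95
tool_pos: [0.4655, 0.3057, 0.0103]
ee_rot: [-2.338, 2.098, 0.0]
contact_force: [0.3, -0.5, 0.9]
grip_width: 0.0
grasp_force: 0.0
```

Request:
{"op": "carry_out", "data": {"rows": [[[0, 0, 0.0005, 0, 0, 0], [0, 0, 0.001, 0, 0, 0], [0, 0, 0.001, 0, 0, 0]]]}}

```text
t: 8.25
tool_pos: [0.4656, 0.3057, 0.0096]
ee_rot: [-2.338, 2.098, -0.0]
contact_force: [-1.3, -1.4, 4.2]
grip_width: 0.0003
grasp_force: 1.8
```

The force rises to 4 N at a tip height of 9.6 mm, and a flat leaf's top is at 9.5 mm, so the leaf is down. I lift away and check.

Request:
{"op": "carry_out", "data": {"rows": [[[0, 0, -0.02, 0, 0, 0], [0, 0, -0.05, 0, 0, 0], [0, 0, -0.1, 0, 0, 0], [0, 0, -0.15, 0, 0, 0], [0.04, 0, -0.17, 0, 0, 0]]]}}

```text
t: 8.75
tool_pos: [0.472, 0.2696, 0.1844]
ee_rot: [-2.336, 2.088, -0.002]
contact_force: [1.2, 0.0, 0.7]
grip_width: 0.0
grasp_force: 0.0
```

Request:
{"op": "carry_out", "data": {"rows": [[[0.05, 0, 0, 0, 0, 0], [0.08, 0, 0, 0, 0, 0], [0.1, 0, 0, 0, 0, 0], [0.1, 0, 0, 0, 0, 0], [0.1, 0, 0, 0, 0, 0]]]}}

```text
t: 9.25
tool_pos: [0.4807, 0.1663, 0.1794]
ee_rot: [-2.337, 2.099, -0.0]
contact_force: [0.6, 0.8, -0.8]
grip_width: -0.0
grasp_force: 0.0
```

Run:
```python
from h import *
st()
cv2.imwrite("pics/s4.png",cv2.resize(cam("side")["image"][195:275,290:370,::-1],(560,560),interpolation=cv2.INTER_CUBIC))
```

```text
t 9.25 tcp in binder [ 0.001  -0.074   0.1794] F [ 0.64  0.79 -0.76] w -1.6481284786205418e-05
```

View pics/s4.png

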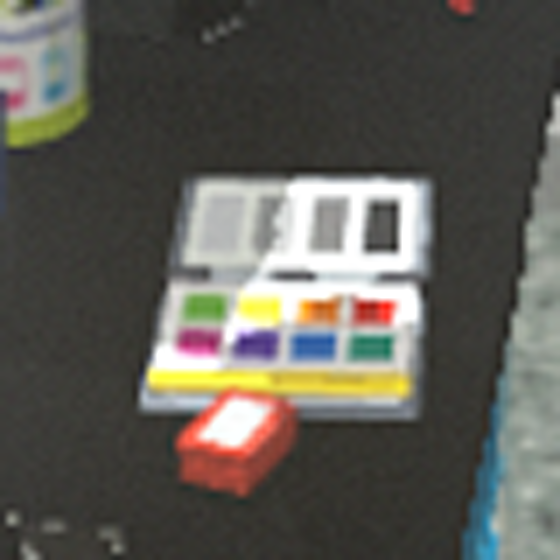

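The leaf lies flat on the left-hand page, with its yellow edge at row 382. The box is flat on the bench beyond the page edge, at about (238,440), and the arm is clear of everything.

```bash
python3 -c "
from rig import r
print(r.hand_in())"
```

```text
the job is handed in; nothing more can be done
None
```

The red box was pushed off onto the bench and lies level, clear of the page; the leaf was turned over flat onto the left-hand page, and the job was handed in at about 9 s of the 62 s allowed (no verdict was returned).

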